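# Unlock and raise the mill guard

### The arm

A 6-joint arm with a two-finger parallel gripper is mounted at the origin on the work surface. World frame = base frame: x ahead of the robot, y to its left, z up, the work surface at z = 0. Lengths are in m, angles in rad, forces in N, time in s.
With the tool pointing down it reaches from about 0.375 to 0.9 m from the base axis. Payload 3.1 kg.
Tool frame: the origin (TCP) lies midway between the tips of the shut fingers; the grasp point (between the pads) lies 19 mm behind it (manip.hold_point_z is the distance from the TCP to the grasp point, in m); x points along the fingers, y is the direction in which the jaws open and shut, and the axes are right-handed (so a half turn about x gives the same grasp; the last joint's range is limited). The gripper opens to 85 mm and grips with 20 to 120 N. Pads are 22 mm wide; open, the fingers measure 114 mm over their backs; the gripper's body (76 mm by 85 mm) begins 54 mm behind the grasp point. The pads swing forward as they close: fully open they stand 13 mm farther back than shut.
Start: joints at [-1.399, 0.527, 1.433, -0, 1.181, -0.178], TCP at [0.214, -0.587, 0.231] pointing down, gripper open.
Joint ranges: [-3.08, 3.08], [-0.75, 2.2], [0.22, 2.44], [-1.43, 4.57], [0, 2.65], [-2.85, 2.85]. Speed limits (rad/s): [2.79, 2.79, 3.14, 3.14, 3.14, 3.14].

### API

Orientations are given as a unit quaternion [x, y, z, w].
In Python, from station import manip, snapshot gives the robot as it stands.
- The arm moves only by the shell command python3 -m crank 'ROWS' [FORCE]. ROWS is JSON, a list of rows, each a list of 5 numbers: the finger opening in m, from 0 to 0.0854, then the shift along the tool's x, y, z in m, then the turn about the tool's x in rad. In form: [[grip, tx, ty, tz, yaw], ...]. A call has 1 to 5 rows; each row shifts and turns the commanded pose from where the row before left it, along the tool's axes as they then stand; what a row does not reach is not made up. A row lasts 1/10 s, in which the tool goes at most 50 mm and 8.59 degrees, less where a joint would pass 70% of its speed; a pose out of reach is approached as far as the arm can. A call is refused whole if a number of a shift passes 0.05 or a number of a turn 0.15, either way. A call with a gripper value outside its range is refused whole. The fingers move at their own pace and stop on an object; FORCE is the grip in N (left out, the last holds). Time passes only in rows, so rows that do not move let the fingers close. It gives the time, the measured TCP pose, the force and the opening at its end, in the units of the state.
- manip.sense(): the state, without advancing time (a new reading comes with each control period).
- snapshot(name): name is "scene" or "top" or "wrist"; returns a dict with "image" (400x640x3 uint8, blue, green, red), "range_z" (400x640 float32, m along the optical axis (not along the pixel's ray), 0 where there is no reading), "vertical_fov" (degrees; the focal length in pixels is half the picture's height over the tangent of half this angle, whatever the lens; pixels are square), "cx", "cy" (the principal point, pixels), "extrinsics" (4x4, takes a point from world to camera coordinates); the wrist camera has in their place "T_tool_cam" (4x4, takes a point from camera to tool coordinates, whose origin is the TCP and whose axes are the tool frame's). Camera axes: x right, y up, looking along -z (the intrinsics and any distortion apply to the point x, -y, -z); pixel columns grow to the right and rows downward; lengths in m; the calibration is good to about 2 mm. A picture is of the moment at which its call begins: read the wrist's pose just before it.
- manip.sign_off(): hands the job in, once; it reports no verdict.
The state is a dict: "t": time; "q": joint angles; "qd": joint speeds; "tau": joint torques, N m; "tcp_pos": TCP position; "tool_rot": TCP orientation; "force": force on the tool from outside, world axes, zero at the start; "ft_torque": the same for the moment, N m; "finger_gap": opening from 0.0 (shut) to 1.0 (fully open).
Only numpy, scipy, OpenCV 4.12 (cv2) and the standard library are available. Lean on these libraries where they do the work, as an engineer would, in place of code of your own. Each camera call takes 0.05 s, during which the arm holds its last target.

### The job

Turn the red key in the bench mill's blue guard panel a full quarter turn clockwise to release the latch, then swing the guard up by its handle until it is almost at its stop, let go and leave it standing open with the key still turned. Leave the steel jar, the white bottle and the sieve where they are.

Things in the scene. Friction and masses are not known exactly. Their poses are not given: they have to be found in the camera images.
- mill: Cream bench ball mill, fixed, 420 mm wide (y) x 420 mm deep (x), flat rear deck 215 mm high. Origin: centre of its underside; x from its front (robot's side) to its rear, z up. Its front slopes at 35 degrees from horizontal, rising to the rear from 90 to 215 mm above the table; the blue guard panel lies flush in that slope, so its outward normal is 35 degrees off vertical, towards the robot.
- key (a joint): Key angle, rad: 0 = latched, bar pointing up the slope; grows clockwise seen from outside, to a stop at 1.57 = released, bar parallel to the hinge. Starts at 0 to 0.2. Takes about 0.15 N m to turn and stays where left. A cam tongue behind the panel holds the panel shut (2 mm of play) until the key is past about 1.25.
- key_grip (a point): Centre of the key's red grip bar, on its turning axis, 31 mm out from the panel face. Bar 70 mm long, 12 thick, 22 tall, its underside 20 mm off the panel, on a captive 12 mm shaft. Frame turns with the key: x along the bar to its yellow end (the end up the slope when latched), y across its 12 mm thickness, z straight out of the panel, along the turning axis.
- panel (a joint): Guard panel's opening angle, rad: 0 = shut, grows as its lower edge swings up, stop at 1.2. Stiff hinge: about 0.9 N m friction plus the weight (panel 0.4 to 0.7 kg), so 6 to 12 N of lift at the handle; it stays wherever it is left.
- hinge_mid (a point): Middle of the guard's hinge, along the upper (rear) edge of its outer face. Panel: blue plate 211 mm along the slope, 316 wide, 10 thick. Frame turns with the panel: x up the slope towards the hinge, y along the hinge (the mill's +y), z straight out of the panel; opening is a positive rotation about this y.
- handle_mid (a point): Middle of the bar of the guard's steel bow handle: round bar 14 mm thick, 110 mm between its legs, parallel to the hinge, 40 mm out from the panel face (bar centre), 165 mm down the slope from the hinge and 75 mm to +y of the panel's middle (the key: 165 mm down, 85 mm to -y). Axes as hinge_mid. A grip can slip round the bar as the panel turns.
- jar: Bystander: loose lidded stainless steel jar, 96 mm across, 130 mm tall, beside the mill. Origin: centre of its underside.
- bottle: Bystander: loose white wide bottle with blue cap, 76 mm across, 150 mm tall, beside the mill. Origin: centre of its underside.
- sieve: Bystander: loose round steel sieve pan, 120 mm across, 30 mm tall, lying on the table beside the mill. Origin: centre of its underside.

How it is judged:
On the way, in this order (a step that is already met when the one before it is completed fails the run):
1. the key is turned past 1.3 rad while the panel is still shut (value of joint key above 1.3 rad and value of joint panel below 0.1 rad), for 0.2 s.
2. the guard panel is swung open past 0.95 rad (value of joint panel above 0.95 rad), for 0.2 s.
At the end, for the whole second after the job is handed in: The guard panel stands still, open more than 0.95 rad (its stop is at 1.2), and the key is still turned more than 1.1 rad (value of joint panel above 0.95 rad and value of joint key above 1.1 rad and velocity of joint panel between -0.05 and 0.05 rad/s); the robot touches nothing.
It fails at once if the steel jar is shifted more than 40 mm or tipped (distance of jar from where it was at the start of the episode above 0.04 m or angle between jar's own z axis and vertical above 0.5 rad).
It fails at once if the white bottle is shifted more than 40 mm or tipped (distance of bottle from where it was at the start of the episode above 0.04 m or angle between bottle's own z axis and vertical above 0.5 rad).
It fails at once if the sieve is shifted more than 40 mm or tipped (distance of sieve from where it was at the start of the episode above 0.04 m or angle between sieve's own z axis and vertical above 0.5 rad).
It also fails if it takes over 48 s, if anything falls off the work surface, if the arm or the gripper's body presses on something with over 40 N, if the wrist force passes 120 N, or if a joint passes its speed limit or range.

## Working session

There is one attempt and no reset: what is moved stays moved. The work goes in short steps, Python scripts to look and compute and a shell command to move; the robot and the scene stay as the last step left them, time stands still between calls to the robot, and variables do not carry over. Pictures are saved under pics/ and viewed, and the job is handed in when it is done.

```bash
ls; mkdir -p pics; python3 - <<'E'
from station import manip, snapshot
import cv2,numpy as np
s=manip.sense(); print({k:np.round(v,3) for k,v in s.items()}, manip.hold_point_z)
for n in ["scene","top"]:
    d=snapshot(n); cv2.imwrite(f"pics/{n}0.png",d["image"]); np.savez(f"{n}0.npz",**d)
    print(n,d["vertical_fov"],d["cx"],d["cy"],np.round(d["extrinsics"],3).tolist(),d.keys())
E
```

```text
pics
{'t': np.float64(0.0), 'q': array([-1.4  ,  0.528,  1.434,  0.   ,  1.181, -0.179]), 'qd': array([-0., -0.,  0., -0., -0.,  0.]), 'tau': array([-1.0000e-03, -4.4235e+01, -1.7803e+01, -0.0000e+00,  8.0000e-03,
        0.0000e+00]), 'tcp_pos': array([ 0.214, -0.586,  0.23 ]), 'tool_rot': array([ 0.696,  0.124, -0.696,  0.122]), 'force': array([0.375, 0.842, 0.286]), 'ft_torque': array([0.044, 0.025, 0.03 ]), 'finger_gap': np.float64(1.0)} 0.0187
scene 57.03441133529783 320.84387025543083 201.342123828975 [[-0.336, 0.942, 0.008, 0.167], [-0.59, -0.217, 0.778, 0.212], [0.734, 0.257, 0.628, -1.579], [0.0, 0.0, 0.0, 1.0]] dict_keys(['image', 'range_z', 'vertical_fov', 'cx', 'cy', 'extrinsics'])
top 50.13930309160955 317.5159542576022 197.6357596342013 [[-0.029, -1.0, -0.007, 0.015], [0.992, -0.029, 0.119, -0.55], [-0.119, -0.004, 0.993, -1.413], [0.0, 0.0, 0.0, 1.0]] dict_keys(['image', 'range_z', 'vertical_fov', 'cx', 'cy', 'extrinsics'])
```

View pics/scene0.png

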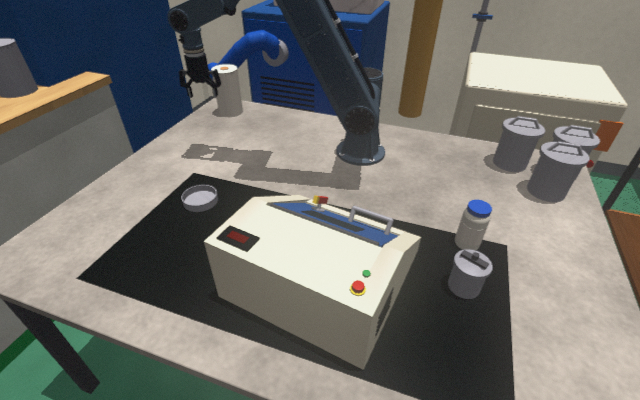

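View pics/top0.png

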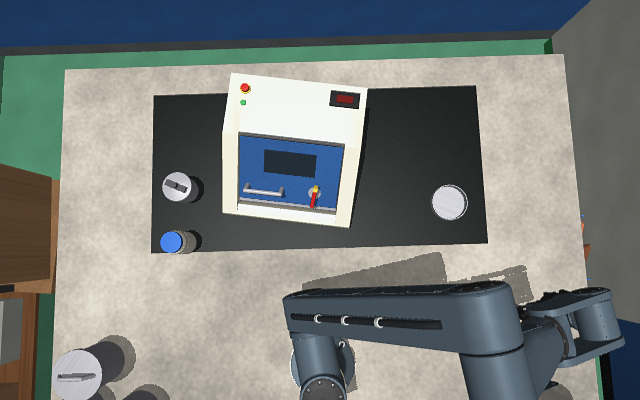

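```bash
cat > h.py <<'E'
import numpy as np,cv2
def K(d):
    f=d["image"].shape[0]/2/np.tan(np.radians(float(d["vertical_fov"]))/2); return f,float(d["cx"]),float(d["cy"])
def camcloud(d):
    f,cx,cy=K(d); z=d["range_z"]; v,u=np.mgrid[:z.shape[0],:z.shape[1]]
    return np.stack([(u-cx)/f*z,-(v-cy)/f*z,-z],-1)
def world(d,T=None):
    if T is None: T=np.linalg.inv(d["extrinsics"])
    return camcloud(d)@T[:3,:3].T+T[:3,3]
def proj(d,P):
    f,cx,cy=K(d); E=d["extrinsics"]; p=np.atleast_2d(P)@E[:3,:3].T+E[:3,3]
    return np.c_[cx+f*p[:,0]/-p[:,2], cy-f*p[:,1]/-p[:,2]]
E
python3 - <<'E'
from h import *
for n in ["top","scene"]:
    d=np.load(n+"0.npz"); W=world(d); im=d["image"].astype(int)
    if n=="top": roi=np.s_[60:235,215:375]
    else: roi=np.s_[190:360,200:430]
    w=W[roi]; c=im[roi]; ok=d["range_z"][roi]>0
    deck=ok&(abs(w[...,2]-.215)<.012)
    p=w[deck]; print(n,"deck n",len(p),"z med",np.median(p[:,2]))
    r=cv2.minAreaRect(p[:,:2].astype(np.float32)); print(r, np.round(cv2.boxPoints(r),3).tolist())
    blue=ok&(c[...,0]>c[...,2]+50)&(w[...,2]>.08)&(w[...,2]<.23)
    p=w[blue]; print("blue",len(p))
    # plane
    q=p.mean(0); 
    for _ in range(5):
        u,s,vt=np.linalg.svd(p-q,full_matrices=False); nn=vt[2]*np.sign(vt[2][2]); r=(p-q)@nn; m=abs(r-np.median(r))<.004
        p=p[m]; q=p.mean(0)
    print("plane n",nn,"tilt",np.degrees(np.arccos(nn[2])),"yaw",np.degrees(np.arctan2(-nn[1],-nn[0])),q,len(p))
    yaw=np.arctan2(-nn[1],-nn[0]); ex=np.array([np.cos(yaw),np.sin(yaw),0]);ey=np.array([-ex[1],ex[0],0]); sl=np.cross(ey,nn)
    a=(p-q)@sl; b=(p-q)@ey
    print("up",np.percentile(a,[.5,50,99.5]),"y",np.percentile(b,[.5,50,99.5]))
    red=ok&(c[...,2]>120)&(c[...,1]<60)&(c[...,0]<60); yel=ok&(c[...,2]>130)&(c[...,1]>100)&(c[...,0]<70)
    for nm,mm in(("red",red),("yel",yel)):
        vv,uu=np.nonzero(mm); 
        for i in range(0,len(vv),1 if len(vv)<1 else max(1,len(vv)//12)): print(nm,uu[i]+roi[1].start,vv[i]+roi[0].start,w[vv[i],uu[i]].round(3))
E
python3 -c "
import cv2
im=cv2.imread('pics/top0.png')[60:240,210:380];cv2.imwrite('pics/topc.png',cv2.resize(im,None,fx=3.3,fy=3.3,interpolation=2)[:600])"
```

```text
top deck n 9178 z med 0.2144668303022953
((0.786009669303894, 0.0619267076253891), (0.42093655467033386, 0.21896584331989288), 81.79496765136719) [[0.6480000019073486, -0.13099999725818634], [0.8640000224113464, -0.16200000047683716], [0.9240000247955322, 0.2549999952316284], [0.7080000042915344, 0.28600001335144043]]
blue 4552
plane n [-0.56729187  0.08389101  0.81923271] tilt 34.991941514393204 yaw -8.411923612744099 [0.61883628 0.0837661  0.15386872] 4052
up [-0.10706865 -0.01052088  0.10140723] y [-0.15380985 -0.00306259  0.15898245]
red 243 84 [0.879 0.214 0.228]
red 248 86 [0.872 0.199 0.228]
red 341 95 [ 0.84  -0.081  0.217]
red 338 97 [ 0.831 -0.072  0.224]
red 337 98 [ 0.831 -0.069  0.216]
red 351 98 [ 0.828 -0.111  0.221]
red 349 99 [ 0.824 -0.105  0.223]
red 347 100 [ 0.822 -0.099  0.22 ]
red 347 101 [ 0.818 -0.099  0.223]
red 314 194 [0.546 0.009 0.166]
red 312 198 [0.535 0.016 0.154]
red 314 201 [0.526 0.01  0.152]
red 310 206 [0.512 0.023 0.135]
yel 248 85 [0.875 0.198 0.23 ]
yel 240 87 [0.87  0.223 0.229]
yel 240 88 [0.873 0.226 0.214]
yel 241 89 [0.865 0.221 0.225]
ye
[... 636 characters left out ...]
05039978, 0.2840000092983246]]
blue 853
plane n [-0.56789102  0.08610534  0.8185876 ] tilt 35.056343752241006 yaw -8.621688649622822 [0.62101753 0.1018647  0.15496705] 853
up [-0.10660994 -0.00158206  0.09632965] y [-0.16908631  0.02016621  0.14004204]
red 324 197 [0.527 0.02  0.149]
yel 315 196 [0.561 0.004 0.174]
yel 318 196 [0.552 0.01  0.168]
yel 317 197 [0.565 0.011 0.175]
yel 315 198 [0.564 0.005 0.168]
yel 314 199 [0.567 0.003 0.167]
yel 317 199 [0.563 0.011 0.165]
yel 316 200 [0.57  0.01  0.167]
yel 315 201 [0.569 0.007 0.162]
yel 316 202 [0.568 0.01  0.158]
yel 352 289 [0.879 0.201 0.223]
yel 353 291 [0.881 0.204 0.22 ]
yel 360 292 [0.879 0.218 0.221]
yel 358 293 [0.882 0.215 0.22 ]
```

View pics/topc.png

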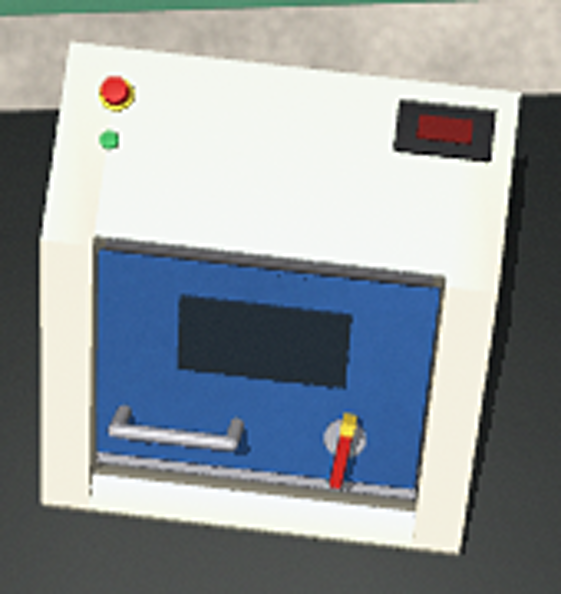

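```bash
cat >> h.py <<'E'
from scipy.spatial.transform import Rotation as R
yaw=np.radians(-8.4); ex=np.array([np.cos(yaw),np.sin(yaw),0]); ey=np.array([-ex[1],ex[0],0]); ez=np.array([0,0,1.])
t=np.radians(35); n=-np.sin(t)*ex+np.cos(t)*ez; sl=np.cos(t)*ex+np.sin(t)*ez
q=np.array([.61884,.08377,.15387]); pc=q-.0028*sl+.0026*ey
hinge=pc+.1055*sl
handle0=hinge-.165*sl+.075*ey+.04*n
key=hinge-.165*sl-.085*ey+.031*n
def handle(a):
    r=R.from_rotvec(a*ey); return hinge+r.apply(handle0-hinge)
def tool(s): return R.from_quat(s["tool_rot"]).as_matrix()
def todelta(s,P): return tool(s).T@(np.asarray(P)-s["tcp_pos"])
E
python3 - <<'E'
from h import *
from station import manip
s=manip.sense(); print("tool axes cols\n",tool(s).round(3)); 
print("hinge",hinge,"handle",handle0,"key",key)
for a in(0,.4,.8,1.1,1.2):print(a,handle(a).round(3))
dk=np.load("top0.npz"); ds=np.load("scene0.npz")
for d,n_ in((dk,"top"),(ds,"scene")):
    im=d["image"].copy()
    # bar ends at theta
    for P,c in((hinge,(0,255,0)),(handle0,(0,0,255)),(key,(255,255,0)),(hinge-.211*sl,(0,255,255)),(hinge+.158*ey,(0,255,0)),(hinge-.158*ey,(0,255,0)),(handle0+.055*ey,(0,0,255)),(handle0-.055*ey,(0,0,255))):
        p=proj(d,P)[0]; print(n_,p.round(1)); cv2.drawMarker(im,tuple(int(round(x)) for x in p),c,0,5,1)
    c=im[60:240,210:380] if n_=="top" else im[180:270,220:420]
    cv2.imwrite(f"pics/ov_{n_}.png",cv2.resize(c,None,fx=3.3,fy=3.3,interpolation=0))
d=dk;W=world(d);im=d["image"].astype(int);ok=d["range_z"]>0
g=np.zeros(ok.shape,bool);g[170:215,215:375]=1
red=ok&g&(im[...,2]>120)&(im[...,1]<70)&(im[...,0]<70); yel=ok&g&(im[...,2]>130)&(im[...,1]>100)&(im[...,0]<70)
m=red|yel;P=W[m]-key;print("key bar pts: sl",np.percentile(P@sl,[2,50,98]),"ey",np.percentile(P@ey,[2,50,98]),"n",np.percentile(P@n,[5,50,95]))
# cv rect in panel coordinates
vv,uu=np.nonzero(m);
# intersect rays w/ plane at key outer height 0.011
f,cx,cy=K(d);Ti=np.linalg.inv(d["extrinsics"]);o=Ti[:3,3];r=np.stack([(uu-cx)/f,-(vv-cy)/f,-np.ones(len(uu))],-1)@Ti[:3,:3].T
k=((key+.005*n-o)@n)/(r@n);X=o+r*k[:,None]-key
a,b=X@sl,X@ey;l=cv2.fitLine(np.c_[a,b].astype(np.float32),cv2.DIST_L2,0,.01,.01).ravel();print("line",l,"theta",-np.arctan2(l[1],l[0]),a.min(),a.max(),b.min(),b.max())
E
```

```text
tool axes cols
 [[-0.     0.343 -0.939]
 [ 0.002 -0.939 -0.343]
 [-1.    -0.002 -0.   ]]
hinge [0.70244425 0.07405259 0.2127763 ] handle [0.55699341 0.1713442  0.15090227] key [0.53872693 0.01230652 0.1435299 ]
0 [0.557 0.171 0.151]
0.4 [0.546 0.173 0.217]
0.8 [0.561 0.171 0.283]
1.1 [0.588 0.167 0.326]
1.2 [0.6   0.165 0.338]
top [290.8 141. ]
top [261.9 192.6]
top [313.2 197.2]
top [286.7 202.2]
top [238.8 135.1]
top [343.1 147. ]
top [244.4 190.6]
top [279.5 194.7]
scene [321.7 222.6]
scene [371.6 214.2]
scene [320.3 200.2]
scene [348.3 218.4]
scene [381.9 244.5]
scene [268.6 203.3]
scene [390.2 220.5]
scene [353.6 208.2]
key bar pts: sl [-0.02918516  0.00374585  0.03949932] ey [-0.00825452  0.00026537  0.00711076] n [0.00115213 0.01067048 0.0145731 ]
line [ 9.9418640e-01 -1.0767264e-01  2.0316031e-03  9.4297029e-05] theta 0.107881784 -0.033277224831888656 0.04305320396686867 -0.008855587619671593 0.0078214836162085
```

View pics/ov_top.png

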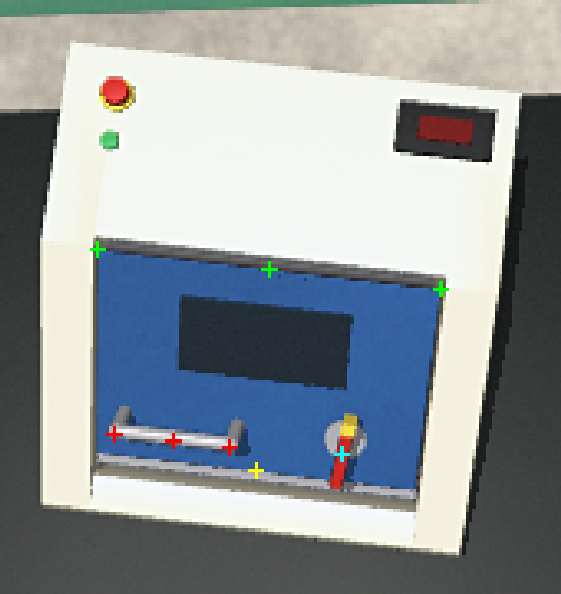

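View pics/ov_scene.png

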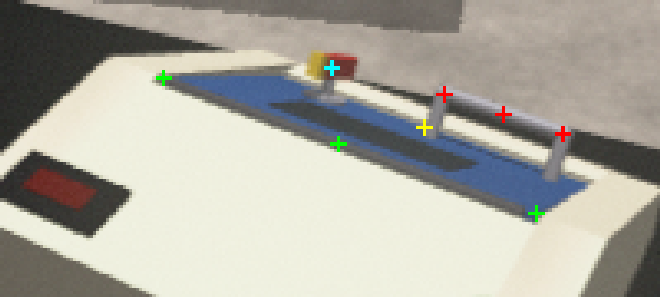

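```bash
python3 -m crank '[[0,0,0,0,-0.15],[0,0,0,0,-0.15],[0,0,0,0,-0.15],[0,0,0,0,-0.15],[0,0,0,0,-0.15]]' && python3 -m crank '[[0,0,0,0,-0.15],[0,0,0,0,-0.15],[0,0,0,0,-0.02],[0,0,0,0,0]]'
python3 - <<'E'
from h import *
from station import manip
s=manip.sense(); T=tool(s);print(T.round(3),np.degrees(np.arctan2(T[1,1],T[0,1])),s["finger_gap"],s["tcp_pos"],s["q"])
print(todelta(s,[.4935,-.0063,.231]))
E
```

```text
t: 0.6
tcp_pos: [0.2141, -0.5867, 0.2307]
tool_rot: [0.602, 0.372, -0.602, 0.371]
force: [0.7, 0.8, 0.3]
finger_gap: 0.14
t: 1.0
tcp_pos: [0.2142, -0.5868, 0.2309]
tool_rot: [0.537, 0.46, -0.537, 0.46]
force: [-0.2, -0.3, 0.2]
finger_gap: -0.002
[[-0.     0.988 -0.153]
 [ 0.001 -0.153 -0.988]
 [-1.    -0.    -0.001]] -8.793536802743684 -0.0021272311744536857 [ 0.21415794 -0.58683879  0.23094419] [-1.39950844e+00  5.27841768e-01  1.43318948e+00 -1.31420753e-05
  1.18140737e+00 -1.24602716e+00]
[ 3.83287614e-04  1.87309056e-01 -6.16419048e-01]
```

```bash
python3 -m crank '[[0,0,0.014,-0.047,0],[0,0,0.014,-0.047,0],[0,0,0.014,-0.047,0],[0,0,0.014,-0.047,0],[0,0,0.014,-0.047,0]]' && python3 -m crank '[[0,0,0.014,-0.047,0],[0,0,0.014,-0.047,0],[0,0,0.014,-0.047,0],[0,0,0.014,-0.047,0],[0,0,0.014,-0.047,0]]' && python3 -m crank '[[0,0,0.014,-0.047,0],[0,0,0.014,-0.047,0],[0,0,0.014,-0.047,0],[0,0,0,0,0],[0,0,0,0,0]]'
cat > look.py <<'E'
import sys
from h import *
from station import manip,snapshot
tag=sys.argv[1]
s=manip.sense(); T=np.eye(4);T[:3,:3]=tool(s);T[:3,3]=s["tcp_pos"]
print("tcp",s["tcp_pos"].round(4),"t",s["t"],"F",np.round(s["force"],1),"q",s["q"].round(2))
print("rel key X,Y,Z mm",(np.array([ex,ey,ez])@(s["tcp_pos"]-key)*1e3).round(1))
for n_ in sys.argv[2:]:
    d=snapshot(n_); cv2.imwrite(f"pics/{tag}_{n_}.png",d["image"])
    if n_=="wrist": d["W"]=T@d["T_tool_cam"]
    np.savez(f"{tag}_{n_}.npz",**d)
E
python3 look.py a wrist scene
```

```text
t: 1.5
tcp_pos: [0.3192, -0.3636, 0.2314]
tool_rot: [0.537, 0.46, -0.537, 0.46]
force: [1.3, -0.9, 0.5]
finger_gap: -0.002
t: 2.0
tcp_pos: [0.4239, -0.1418, 0.2316]
tool_rot: [0.537, 0.46, -0.537, 0.46]
force: [0.6, 0.1, -0.2]
finger_gap: -0.002
t: 2.5
tcp_pos: [0.4861, -0.0093, 0.2312]
tool_rot: [-0.536, -0.461, 0.536, -0.461]
force: [0.1, -0.8, 0.4]
finger_gap: 0.004
tcp [ 0.4861 -0.0093  0.2312] t 2.5 F [ 0.1 -0.8  0.4] q [-0.25  0.34  1.77 -0.    1.03 -0.1 ]
rel key X,Y,Z mm [-48.9 -29.1  87.7]
```

View pics/a_wrist.png

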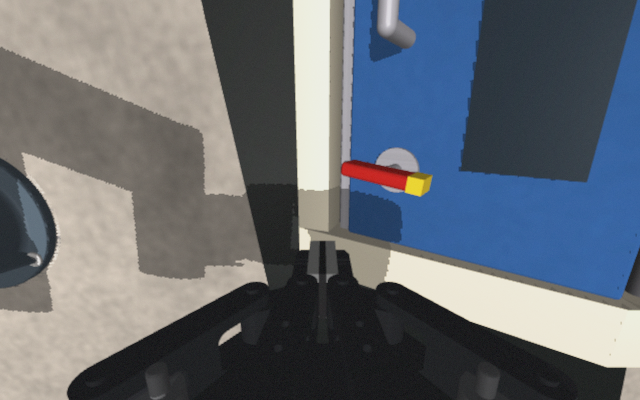

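View pics/a_scene.png

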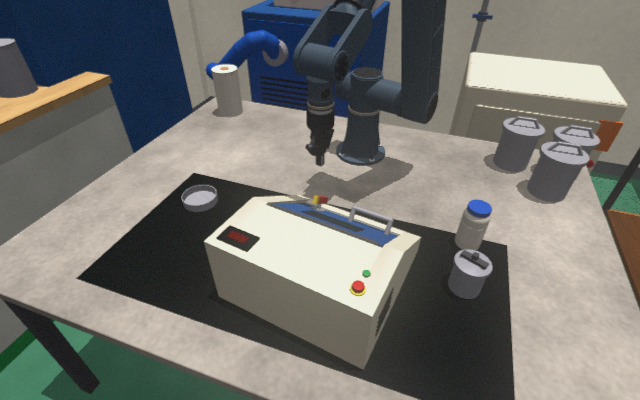

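```bash
cat > keyfit.py <<'E'
import sys
from h import *
d=dict(np.load(sys.argv[1])); Tc=d.get("W"); Tc=np.linalg.inv(d["extrinsics"]) if Tc is None else Tc
W=world(d,Tc); im=d["image"].astype(int); ok=d["range_z"]>0
near=np.linalg.norm(W-key,axis=-1)<.07
red=ok&near&(im[...,2]>110)&(im[...,1]<80)&(im[...,0]<80); yel=ok&near&(im[...,2]>130)&(im[...,1]>100)&(im[...,0]<90)
f,cx,cy=K(d)
def onplane(m,h):
    vv,uu=np.nonzero(m); r=np.stack([(uu-cx)/f,-(vv-cy)/f,-np.ones(len(uu))],-1)@Tc[:3,:3].T;o=Tc[:3,3]
    X=o+r*(((key+h*n-o)@n)/(r@n))[:,None]-key; return np.c_[X@sl,X@ey]
P=W[red|yel]-key; c=np.c_[P@sl,P@ey,P@n]
print("cloud N",len(P),"centroid",c.mean(0).round(4),"pct n",np.percentile(c[:,2],[2,50,98]).round(4))
top=c[c[:,2]>.007]
r=cv2.minAreaRect(top[:,:2].astype(np.float32)); print("top rect centre,size,ang",r)
yc=(W[yel]-key)@np.c_[sl,ey]; rc=(W[red]-key)@np.c_[sl,ey]; v=np.median(yc,0)-np.median(rc,0)
print("theta from yellow-red",-np.arctan2(v[1],v[0]))
bl=ok&(im[...,0]>im[...,2]+50)&(np.linalg.norm(W-key,axis=-1)<.12); print("blue plane dist (expect -.031)",np.median((W[bl]-key)@n) if bl.any() else None, bl.sum())
E
python3 keyfit.py a_wrist.npz; python3 keyfit.py top0.npz
python3 - <<'E'
from h import *
d=dict(np.load("a_wrist.npz"));W=world(d,d["W"]);im=d["image"]
# fingers: points with height within 15mm of tip
s=np.array([.4861,-.0093,.2312]); r=W-s; A=np.stack([r@ex,r@ey,r[...,2]],-1)
for z0,z1 in((-.01,.01),(.01,.025),(.025,.045)):
    m=(d["range_z"]>0)&(A[...,2]>z0)&(A[...,2]<z1)&(abs(A[...,0])<.06)&(abs(A[...,1])<.05)
    print(z0,m.sum(),[np.percentile(A[m][:,i],[1,99]).round(4) for i in range(2)] if m.any() else None)
E
```

```text
cloud N 1324 centroid [ 0.0091 -0.0013  0.0104] pct n [-0.0025  0.0112  0.0127]
top rect centre,size,ang ((0.0030830688774585724, -0.0016180267557501793), (0.01245477981865406, 0.07016130536794662), 84.43446350097656)
theta from yellow-red 0.11599864243122267
blue plane dist (expect -.031) -0.030524116366264398 29423
cloud N 84 centroid [ 0.0092 -0.0006  0.0096] pct n [-0.0063  0.0107  0.0156]
top rect centre,size,ang ((0.004368040710687637, -0.00021059531718492508), (0.010911847464740276, 0.07007036358118057), 83.59248352050781)
theta from yellow-red 0.10845854380207527
blue plane dist (expect -.031) -0.0308736961428398 1804
-0.01 235 [array([-0.0115,  0.0128]), array([0.0051, 0.0102])]
0.01 773 [array([-0.0126,  0.014 ]), array([0.005 , 0.0102])]
0.025 1600 [array([-0.0223,  0.0248]), array([-0.0115,  0.0124])]
```

```bash
sed -i 's/pc=q-.0028\*sl+.0026\*ey/pc=q+.0005*sl+.0016*ey/' h.py; python3 look.py b; python3 - <<'E'
from h import *
from station import manip
s=manip.sense()
for th in (-9,.11,.5,.8,1.0,1.3,1.57):
    a=max(th,.11); X=-.82*25*np.cos(a)-4.9*np.sin(a)-6.3-13; Y=25*np.sin(a)-6*np.cos(a)-10.5-(10 if th<0 else 0)
    P=key+X*1e-3*ex+Y*1e-3*ey-.020*ez
    print(th,round(X,1),round(Y,1),(todelta(s,P)*1e3).round(1))
E
```

```text
tcp [ 0.4856 -0.0112  0.2312] t 2.6 F [-0.   0.2 -0.2] q [-0.25  0.34  1.77 -0.    1.03 -0.1 ]
rel key X,Y,Z mm [-51.9 -30.   85.8]
-9 -40.2 -23.7 [105.8  11.7  -6.4]
0.11 -40.2 -13.7 [105.7  11.6 -16.4]
0.5 -39.6 -3.8 [105.7  12.1 -26.3]
0.8 -37.1 3.3 [105.7  14.6 -33.4]
1.0 -34.5 7.3 [105.7  17.2 -37.4]
1.3 -29.5 12.0 [105.7  22.2 -42.1]
1.57 -24.2 14.5 [105.7  27.4 -44.7]
```

```bash
python3 -m crank '[[0,0.026,0.012,-0.006,0],[0,0.04,0,0,0],[0,0.04,0,0,0],[0,0,0,0,0],[0,0,0,0,0]]'; python3 look.py c wrist
```

```text
t: 3.1
tcp_pos: [0.4983, -0.0077, 0.1253]
tool_rot: [-0.537, -0.461, 0.537, -0.46]
force: [0.4, -0.3, 0.2]
finger_gap: 0.002
tcp [ 0.4983 -0.0077  0.1253] t 3.1 F [ 0.4 -0.3  0.2] q [-0.24  0.53  1.84 -0.    0.77 -0.09]
rel key X,Y,Z mm [-39.7 -24.7 -20.1]
```

View pics/c_wrist.png

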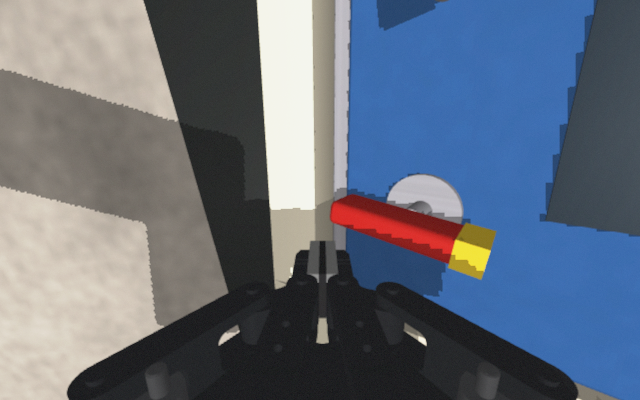

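```bash
python3 -m crank '[[0,0,0.004,-0.008,0],[0,0,0,-0.004,0],[0,0,0,-0.004,0],[0,0,0,-0.004,0],[0,0,0,0,0]]'; python3 look.py d wrist;python3 keyfit.py d_wrist.npz
```

```text
t: 3.65
tcp_pos: [0.5076, 0.0115, 0.1272]
tool_rot: [0.536, 0.459, -0.535, 0.464]
force: [0.7, -8.0, 1.4]
finger_gap: -0.0
tcp [0.5076 0.0115 0.1272] t 3.65 F [ 0.7 -8.   1.4] q [-0.2   0.53  1.82 -0.    0.78 -0.04]
rel key X,Y,Z mm [-33.4  -4.4 -18.3]
cloud N 1846 centroid [-0.0112  0.0067  0.0104] pct n [-0.0033  0.0111  0.0125]
top rect centre,size,ang ((-0.007718276232481003, 0.0034214314073324203), (0.011897028423845768, 0.05427306890487671), 63.54254913330078)
theta from yellow-red 0.37597551838901744
blue plane dist (expect -.031) -0.030437946721726363 62968
```

View pics/d_wrist.png

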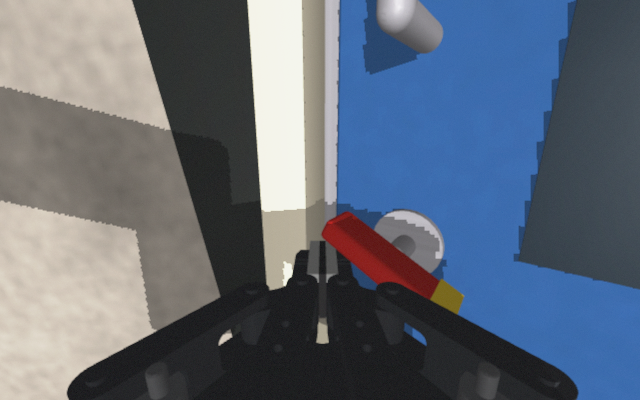

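```bash
python3 -m crank '[[0,0,0,-0.004,0],[0,0,0,-0.004,0],[0,0,0.001,-0.004,0],[0,0,0.001,-0.003,0],[0,0,0,0,0]]'; python3 look.py e wrist;python3 keyfit.py e_wrist.npz
```

```text
t: 4.2
tcp_pos: [0.5084, 0.0266, 0.1267]
tool_rot: [-0.534, -0.461, 0.537, -0.462]
force: [-4.4, -6.3, 4.3]
finger_gap: -0.001
tcp [0.5084 0.0266 0.1267] t 4.2 F [-4.4 -6.3  4.3] q [-0.17  0.53  1.82 -0.    0.79 -0.01]
rel key X,Y,Z mm [-34.8  10.7 -18.8]
cloud N 1122 centroid [-0.0105  0.0172  0.0109] pct n [0.0082 0.0112 0.0124]
top rect centre,size,ang ((-0.0051347967237234116, 0.00678282231092453), (0.011484956368803978, 0.05166210979223251), 32.08624267578125)
theta from yellow-red 0.9070930882785228
blue plane dist (expect -.031) -0.03045122953009507 52734
```

View pics/e_wrist.png

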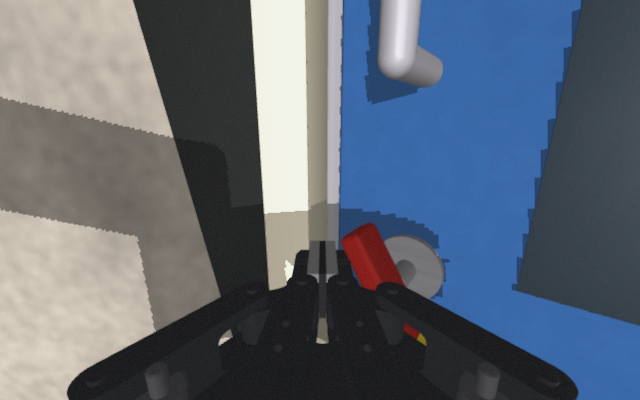

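```bash
python3 -m crank '[[0,0,0.003,-0.001,0],[0,0,0.003,-0.001,0],[0,0,0.003,0,0],[0,0,0.002,0,0],[0,0,0,0,0]]'; python3 look.py f wrist;python3 keyfit.py f_wrist.npz
```

```text
t: 4.75
tcp_pos: [0.5124, 0.0289, 0.1263]
tool_rot: [-0.531, -0.466, 0.54, -0.457]
force: [-16.4, -1.9, 14.1]
finger_gap: 0.005
tcp [0.5124 0.0289 0.1263] t 4.75 F [-16.4  -1.9  14.1] q [-0.16  0.54  1.8  -0.    0.82 -0.01]
rel key X,Y,Z mm [-31.2  13.6 -19.2]
cloud N 1682 centroid [-0.0054  0.0212  0.0071] pct n [-0.0057  0.01    0.0123]
top rect centre,size,ang ((-0.008083261549472809, 0.02038406766951084), (0.011906331405043602, 0.025022318586707115), 21.225933074951172)
theta from yellow-red 1.1667226061782157
blue plane dist (expect -.031) -0.030490540774142212 50105
```

View pics/f_wrist.png

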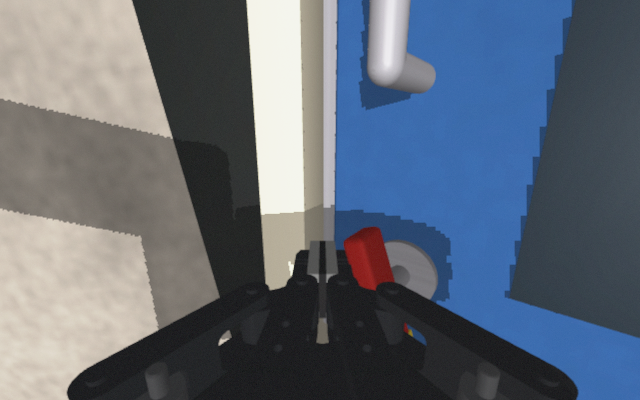

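```bash
python3 -m crank '[[0,0,-0.01,0,0],[0,-0.008,0,0,0],[0,0,0,0,0]]'; python3 look.py g wrist;python3 keyfit.py g_wrist.npz
```

```text
t: 5.1
tcp_pos: [0.5115, 0.0298, 0.1349]
tool_rot: [0.536, 0.461, -0.536, 0.461]
force: [-2.9, -0.2, 0.6]
finger_gap: -0.003
tcp [0.5115 0.0298 0.1349] t 5.1 F [-2.9 -0.2  0.6] q [-0.16  0.52  1.81  0.    0.81 -0.01]
rel key X,Y,Z mm [-32.2  14.3 -10.5]
cloud N 1917 centroid [-0.0044  0.018   0.0067] pct n [-0.0066  0.01    0.0123]
top rect centre,size,ang ((-0.00714449305087328, 0.018161820247769356), (0.012130700051784515, 0.029903078451752663), 19.95153045654297)
theta from yellow-red 1.163410706849094
blue plane dist (expect -.031) -0.030484929719279498 47093
```

View pics/g_wrist.png

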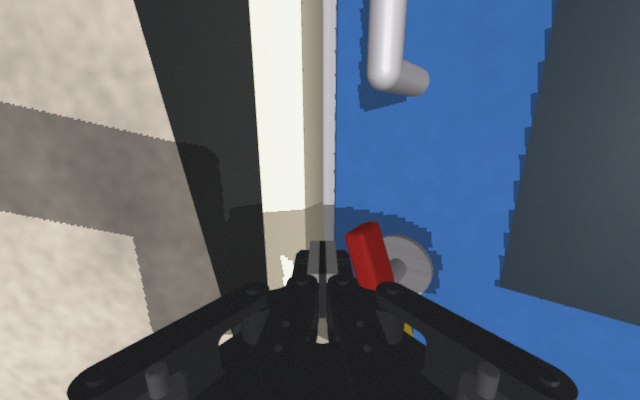

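```bash
python3 -m crank '[[0,0,0.004,0,0],[0,0,0.003,0,0],[0,0,0,0,0]]'; python3 look.py h wrist;python3 keyfit.py h_wrist.npz
```

```text
t: 5.45
tcp_pos: [0.5124, 0.0291, 0.1329]
tool_rot: [-0.533, -0.465, 0.539, -0.458]
force: [-11.5, 1.1, 9.8]
finger_gap: -0.001
tcp [0.5124 0.0291 0.1329] t 5.45 F [-11.5   1.1   9.8] q [-0.16  0.53  1.79 -0.    0.83 -0.01]
rel key X,Y,Z mm [-31.2  13.8 -12.6]
cloud N 1951 centroid [-0.0044  0.0189  0.0064] pct n [-0.0067  0.0096  0.0122]
top rect centre,size,ang ((-0.007295211311429739, 0.018637359142303467), (0.012065615504980087, 0.028337789699435234), 21.12700843811035)
theta from yellow-red 1.176501904017948
blue plane dist (expect -.031) -0.030493725573293752 47677
```

View pics/h_wrist.png

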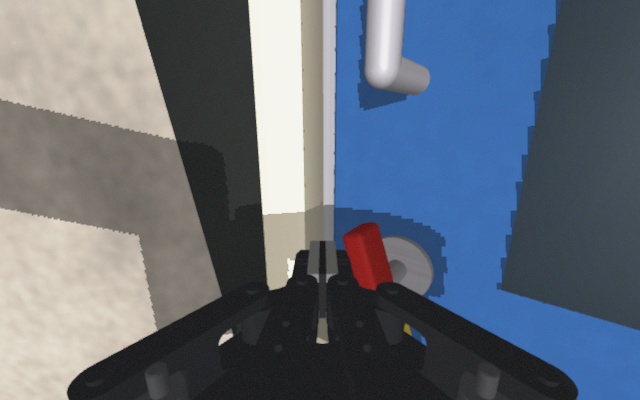

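```bash
python3 -m crank '[[0,0,-0.02,0,0],[0,-0.03,0,0,0],[0,0,0,0,0.15],[0,0,0,0,0.15],[0,0,0,0,0.15]]'; python3 -m crank '[[0,0,0,0,0.15],[0,0,0,0,0.15],[0,0,0,0,0.15],[0,0,0,0,0.15],[0,0,0,0,0.15]]';python3 -m crank '[[0,0,0,0,0.15],[0,0,0,0,0.07],[0,0,0,0,0],[0,0,0,0,0]]'; python3 look.py i wrist;python3 keyfit.py i_wrist.npz
python3 -c "
from h import *
from station import manip
s=manip.sense();print(tool(s).round(3),np.degrees(np.arctan2(tool(s)[1,1],tool(s)[0,1])))
print(todelta(s,key-.040*ex+.014*ey-.015*ez))"
```

```text
t: 6.0
tcp_pos: [0.5007, 0.0309, 0.164]
tool_rot: [0.628, 0.327, -0.625, 0.329]
force: [0.3, -0.0, -0.6]
finger_gap: 0.004
t: 6.5
tcp_pos: [0.5006, 0.0309, 0.1637]
tool_rot: [0.704, 0.075, -0.702, 0.076]
force: [0.0, 0.0, -0.0]
finger_gap: 0.005
t: 6.9
tcp_pos: [0.4997, 0.031, 0.1635]
tool_rot: [0.708, 0.0, -0.706, 0.001]
force: [0.1, -0.8, -0.1]
finger_gap: -0.003
tcp [0.4997 0.031  0.1635] t 6.9 F [ 0.1 -0.8 -0.1] q [-0.16  0.46  1.81  0.    0.87  1.41]
rel key X,Y,Z mm [-44.1  13.8  18.1]
cloud N 2606 centroid [ 0.0037 -0.0061  0.0082] pct n [-0.0089  0.0111  0.0124]
top rect centre,size,ang ((-0.000902810599654913, -0.000855669379234314), (0.013857504352927208, 0.06958102434873581), 19.935211181640625)
theta from yellow-red 1.1462363174321961
blue plane dist (expect -.031) -0.03024670279008624 45597
[[ 0.001  0.001 -1.   ]
 [-0.    -1.    -0.001]
 [-1.     0.    -0.001]] -89.93826926045071
[ 0.0330108   0.00045115 -0.00435566]
```

View pics/i_wrist.png

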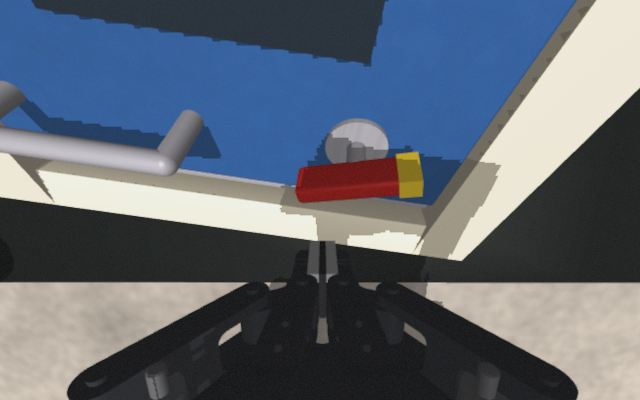

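```bash
python3 -m crank '[[0,0.033,-0.005,0,0],[0,0,0,-0.012,0],[0,0,0,-0.004,0],[0,0,0,-0.003,0],[0,0,0,0,0]]'; python3 look.py j wrist;python3 keyfit.py j_wrist.npz
```

```text
t: 7.45
tcp_pos: [0.5148, 0.0368, 0.1302]
tool_rot: [-0.705, -0.001, 0.71, 0.0]
force: [-5.7, 1.2, -1.1]
finger_gap: -0.0
tcp [0.5148 0.0368 0.1302] t 7.45 F [-5.7  1.2 -1.1] q [-0.15  0.54  1.79  0.    0.82  1.42]
rel key X,Y,Z mm [-29.9  21.7 -15.2]
cloud N 3743 centroid [ 0.0051 -0.0091  0.0079] pct n [-0.0084  0.0105  0.0123]
top rect centre,size,ang ((-0.0002069738693535328, -0.0011185817420482635), (0.014527860097587109, 0.06935861706733704), 15.987478256225586)
theta from yellow-red 1.1918368614170372
blue plane dist (expect -.031) -0.03027230668571654 65222
```

View pics/j_wrist.png

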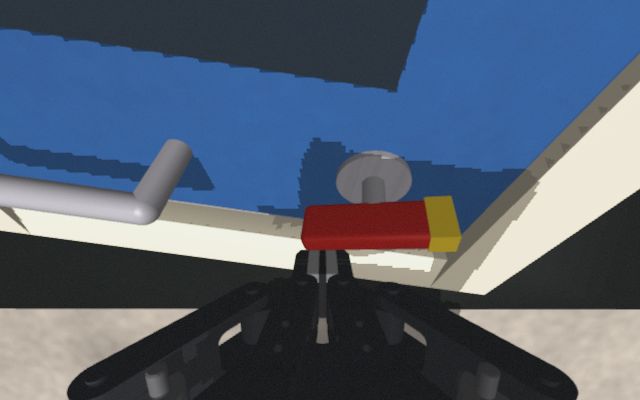

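Pushing cleanly now: the bar (305–460, 225) has reached about 74°, with the fingertips at (322,255) against its red half. I'll keep pushing.

```bash
python3 -m crank '[[0,0,0,-0.003,0],[0,0,0,-0.003,0],[0,0,0,-0.002,0],[0,0,0,0,0]]'; python3 look.py k wrist;python3 keyfit.py k_wrist.npz
```

```text
t: 7.9
tcp_pos: [0.5174, 0.0379, 0.1307]
tool_rot: [-0.701, -0.001, 0.713, 0.001]
force: [-15.2, 3.6, 10.9]
finger_gap: 0.003
tcp [0.5174 0.0379 0.1307] t 7.9 F [-15.2   3.6  10.9] q [-0.14  0.54  1.78  0.    0.84  1.43]
rel key X,Y,Z mm [-27.5  23.2 -14.7]
cloud N 4259 centroid [ 0.0041 -0.0069  0.0074] pct n [-0.0081  0.0095  0.0121]
top rect centre,size,ang ((5.336594767868519e-06, -0.0011786296963691711), (0.014282261952757835, 0.07017313688993454), 10.020312309265137)
theta from yellow-red 1.3095612498296958
blue plane dist (expect -.031) -0.030298199086848887 65109
```

View pics/k_wrist.png

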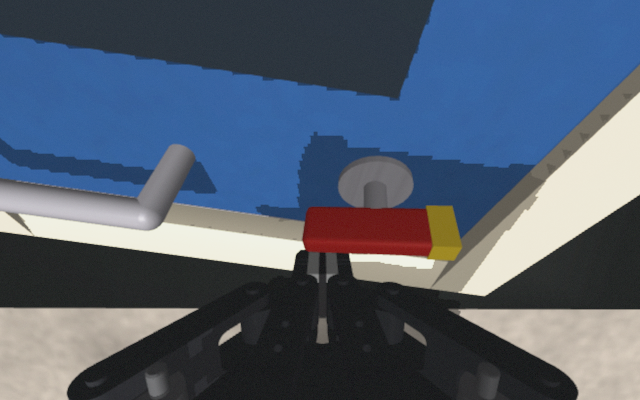

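```bash
python3 -m crank '[[0,-0.004,0,-0.002,0],[0,-0.002,0,-0.003,0],[0,-0.001,0,-0.002,0],[0,0,0,0,0]]'; python3 look.py l wrist;python3 keyfit.py l_wrist.npz
```

```text
t: 8.35
tcp_pos: [0.5216, 0.0384, 0.1348]
tool_rot: [-0.698, -0.002, 0.716, 0.001]
force: [-14.1, 3.0, -4.4]
finger_gap: 0.0
tcp [0.5216 0.0384 0.1348] t 8.35 F [-14.1   3.   -4.4] q [-0.14  0.54  1.76  0.    0.86  1.43]
rel key X,Y,Z mm [-23.4  24.3 -10.6]
cloud N 5168 centroid [ 0.0032 -0.0031  0.0057] pct n [-0.0072  0.007   0.0121]
top rect centre,size,ang ((-0.0009209113195538521, -0.0013025850057601929), (0.06973142921924591, 0.01370176300406456), 89.93717193603516)
theta from yellow-red 1.5645787113784382
blue plane dist (expect -.031) -0.030289216846027076 63215
```

```bash
python3 -m crank '[[0,0,0,0.025,0],[0,-0.05,0,0,0],[0.05,-0.05,0,0,-0.15],[0.05,-0.01,0,0,-0.15],[0.05,0,0,0,-0.15]]'; python3 -m crank '[[0.05,0,0,0,-0.15],[0.05,0,0,0,-0.15],[0.05,0,0,0,-0.15],[0.05,0,0,0,-0.15],[0.05,0,0,0,-0.15]]';python3 -m crank '[[0.05,0,0,0,-0.15],[0.05,0,0,0,-0.07],[0.05,0,0,0,0],[0.05,0,0,0,0]]'; python3 look.py m wrist;python3 keyfit.py m_wrist.npz
python3 -c "
from h import *
from station import manip
s=manip.sense();print(np.degrees(np.arctan2(tool(s)[1,1],tool(s)[0,1])),s['finger_gap'])
print(handle0,todelta(s,handle0+.06*ez))"
```

```text
t: 8.9
tcp_pos: [0.5109, 0.0356, 0.2523]
tool_rot: [0.693, 0.158, -0.685, 0.161]
force: [-0.1, 0.4, -0.9]
finger_gap: 0.51
t: 9.4
tcp_pos: [0.5089, 0.0358, 0.2491]
tool_rot: [0.583, 0.4, -0.581, 0.402]
force: [-0.2, 0.1, -0.1]
finger_gap: 0.582
t: 9.8
tcp_pos: [0.5083, 0.0359, 0.2484]
tool_rot: [0.537, 0.46, -0.536, 0.461]
force: [-0.8, 0.3, -0.4]
finger_gap: 0.583
tcp [0.5083 0.0359 0.2484] t 9.8 F [-0.8  0.3 -0.4] q [-0.15  0.35  1.7  -0.    1.09  0.  ]
rel key X,Y,Z mm [-36.2  19.9 103. ]
cloud N 863 centroid [0.0004 0.0037 0.0101] pct n [-0.0036  0.0112  0.0126]
top rect centre,size,ang ((-0.0006497763097286224, -0.0006534196436405182), (0.07014457136392593, 0.012711906805634499), 89.0189437866211)
theta from yellow-red 1.6231304068950372
blue plane dist (expect -.031) -0.03059107731659235 18322
-8.724105830780294 0.5854784571707629
[0.55952153 0.16996004 0.15279507] [ 0.03542322  0.03042935 -0.14022432]
```

View pics/m_wrist.png

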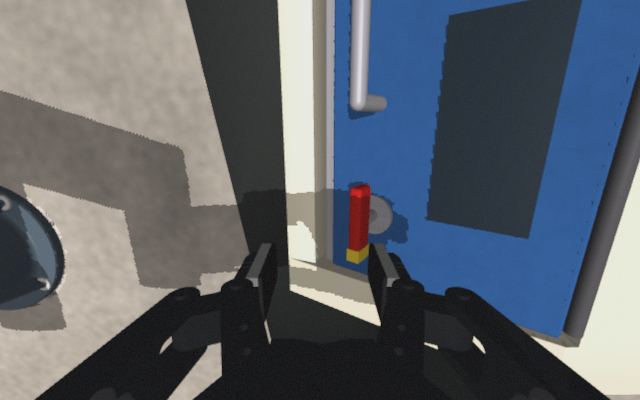

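```bash
python3 -m crank '[[0.05,0,0.01,-0.047,0],[0.05,0,0.01,-0.047,0],[0.05,0,0.01,-0.047,0],[0.05,0,0,0,0],[0.05,0,0,0,0]]'; python3 look.py o wrist
python3 - <<'E'
from h import *
from station import manip
s=manip.sense();print(s['finger_gap'],todelta(s,handle0).round(4))
d=dict(np.load("o_wrist.npz"));W=world(d,d["W"]);r=W-handle0;im=d["image"].astype(int)
m=(d["range_z"]>0)&(abs(r@ey)<.045)&(abs(r@sl)<.03)&(abs(r@n)<.015)&(im.max(-1)-im.min(-1)<40)
P=r[m];c=np.c_[P@ex,P@ey,P[:,2]];print(m.sum(),np.percentile(c,[2,50,98],axis=0).round(4))
for y0 in(-.04,-.02,0,.02):
    k=(c[:,1]>y0)&(c[:,1]<y0+.02);
    if k.any():print(y0,k.sum(),np.percentile(c[k],[2,50,98],axis=0).round(4).tolist())
E
```

```text
t: 10.35
tcp_pos: [0.5583, 0.1719, 0.2472]
tool_rot: [-0.536, -0.461, 0.536, -0.461]
force: [-0.7, 0.0, -0.4]
finger_gap: 0.585
tcp [0.5583 0.1719 0.2472] t 10.35 F [-0.7  0.  -0.4] q [ 0.11  0.45  1.52 -0.    1.17  0.26]
rel key X,Y,Z mm [ -6.7 161.7 101.8]
0.5881645054273595 [0.0943 0.0018 0.0006]
1577 [[-0.0074 -0.0425  0.0014]
 [-0.0009  0.0041  0.0057]
 [ 0.0059  0.0436  0.0076]]
-0.04 313 [[-0.0074, -0.0395, 0.0022], [-0.001, -0.03, 0.0057], [0.0052, -0.0203, 0.0074]]
-0.02 334 [[-0.0072, -0.0195, 0.0014], [-0.001, -0.0096, 0.0057], [0.006, -0.0003, 0.0075]]
0 360 [[-0.007, 0.0005, 0.0015], [-0.0001, 0.0102, 0.0057], [0.006, 0.0196, 0.0075]]
0.02 397 [[-0.0076, 0.0205, 0.0009], [-0.0009, 0.0304, 0.0057], [0.0058, 0.0398, 0.0076]]
```

View pics/o_wrist.png

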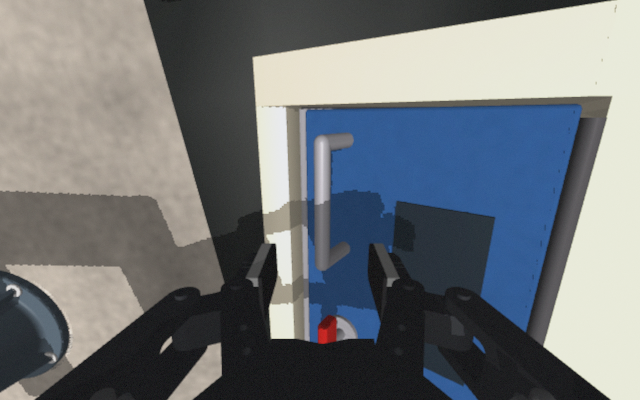

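```bash
python3 -m crank '[[0.04,0.04,0.001,0,0],[0.04,0.04,0,0,0],[0.04,0.033,0,0,0],[0.04,0,0,0,0],[0.04,0,0,0,0]]'; python3 look.py p wrist; python3 -m crank '[[0,0,0,0,0],[0,0,0,0,0],[0,0,0,0,0],[0,0,0,0,0],[0,0,0,0,0]]' 40; python3 look.py p2
```

```text
t: 10.9
tcp_pos: [0.5593, 0.1696, 0.1346]
tool_rot: [-0.536, -0.46, 0.537, -0.46]
force: [0.2, -1.0, 0.3]
finger_gap: 0.471
tcp [0.5593 0.1696 0.1346] t 10.9 F [ 0.2 -1.   0.3] q [ 0.1   0.6   1.62 -0.    0.92  0.26]
rel key X,Y,Z mm [ -5.3 159.7 -10.8]
t: 11.45
tcp_pos: [0.5579, 0.1711, 0.1364]
tool_rot: [-0.536, -0.461, 0.537, -0.461]
force: [-4.2, -0.4, 6.8]
finger_gap: 0.145
tcp [0.5579 0.1711 0.1364] t 11.45 F [-4.2 -0.4  6.8] q [0.11 0.6  1.62 0.   0.92 0.26]
rel key X,Y,Z mm [ -6.9 160.9  -9. ]
```

View pics/p_wrist.png

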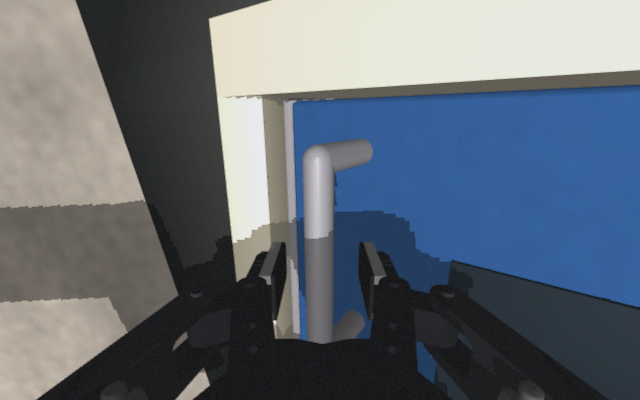

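```bash
cat > arc.py <<'E'
from h import *
from station import manip
import sys
s=manip.sense(); off=np.array([.5579,.1711,.1364])-handle0
# current angle estimate from tcp
from scipy.optimize import minimize_scalar
p=s["tcp_pos"]-off
a=minimize_scalar(lambda a:np.sum((handle(a)-p)**2),bounds=(-.1,1.3),method="bounded").x
print("angle est",round(a,3),"resid mm",(tool(s).T@(p-handle(a))*1e3).round(1),"F",np.round(s["force"],1),"gap",round(float(s["finger_gap"]),3),"t",s["t"])
for k in np.arange(0.0,1.2,.08):
    b=a+k
    if b<1.2: print(round(b,3),(tool(s).T@(handle(b+.08)-handle(b))*1e3).round(1))
E
python3 arc.py
```

```text
angle est -0.0 resid mm [-0.  0. -0.] F [-4.2 -0.4  6.8] gap 0.145 t 11.45
-0.0 [-12.8  -4.5   0. ]
0.08 [-13.1  -3.4   0. ]
0.16 [-13.4  -2.4   0. ]
0.24 [-13.5  -1.3   0. ]
0.32 [-13.6  -0.2   0. ]
0.4 [-13.5   0.9  -0. ]
0.48 [-13.4   2.   -0. ]
0.56 [-13.2   3.   -0. ]
0.64 [-13.    4.1  -0. ]
0.72 [-12.6   5.1  -0. ]
0.8 [-12.1   6.1  -0. ]
0.88 [-11.6   7.   -0. ]
0.96 [-11.    7.9  -0. ]
1.04 [-10.3   8.8  -0. ]
1.12 [-9.6  9.6 -0. ]
```

```bash
python3 -m crank '[[0,-0.006,-0.002,0,0],[0,-0.0065,-0.002,0,0],[0,-0.0065,-0.002,0,0],[0,-0.0065,-0.0015,0,0],[0,0,0,0,0]]' 60; python3 arc.py|head -3; python3 look.py r scene;
```

```text
t: 11.95
tcp_pos: [0.5508, 0.1721, 0.1607]
tool_rot: [-0.536, -0.461, 0.537, -0.461]
force: [-3.1, 0.7, -3.2]
finger_gap: 0.137
angle est 0.149 resid mm [-0.1  0.3 -0. ] F [-3.1  0.7 -3.2] gap 0.137 t 11.95
0.149 [-13.3  -2.5   0. ]
0.229 [-13.5  -1.4   0. ]
tcp [0.5508 0.1721 0.1607] t 11.95 F [-3.1  0.7 -3.2] q [0.11 0.55 1.62 0.   0.97 0.26]
rel key X,Y,Z mm [-14.1 160.9  15.2]
```

View pics/r_scene.png

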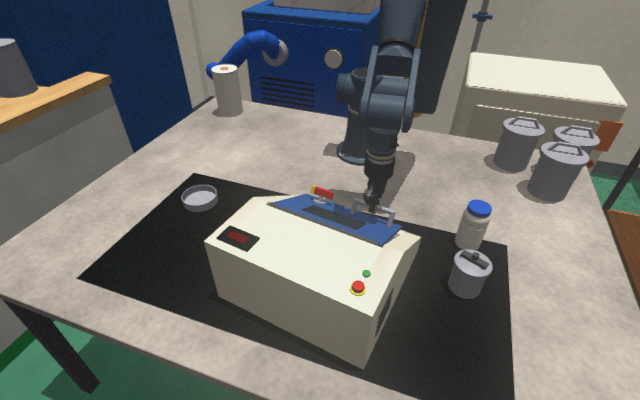

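The scene picture shows the panel's front edge lifted, the handle at (375,210) in the fingers and the key's red bar at (325,193) across the slope. The guard is following, so I'll continue along the arc.

```bash
python3 -m crank '[[0,-0.0135,-0.002,0,0],[0,-0.0135,-0.001,0,0],[0,-0.0135,0,0,0],[0,-0.0135,0.001,0,0],[0,0,0,0,0]]'; python3 arc.py|head -6
```

```text
t: 12.5
tcp_pos: [0.547, 0.1727, 0.216]
tool_rot: [-0.535, -0.462, 0.538, -0.46]
force: [-8.4, 0.7, -0.2]
finger_gap: 0.134
angle est 0.477 resid mm [-0.  -0.3  0. ] F [-8.4  0.7 -0.2] gap 0.134 t 12.5
0.477 [-13.4   1.9  -0. ]
0.557 [-13.3   2.9  -0. ]
0.637 [-13.   4.  -0.]
0.717 [-12.6   5.   -0. ]
0.797 [-12.2   6.   -0. ]
```

```bash
python3 -m crank '[[0,-0.0135,0.001,0,0],[0,-0.0135,0.002,0,0],[0,-0.013,0.004,0,0],[0,-0.0125,0.005,0,0],[0,0,0,0,0]]'; python3 arc.py|head -6; python3 look.py u wrist scene
```

```text
t: 13.0
tcp_pos: [0.5592, 0.1709, 0.2685]
tool_rot: [-0.535, -0.462, 0.537, -0.46]
force: [-6.2, 2.0, 0.5]
finger_gap: 0.137
angle est 0.794 resid mm [-0.8 -1.8  0.1] F [-6.2  2.   0.5] gap 0.137 t 13.0
0.794 [-12.2   6.   -0. ]
0.874 [-11.7   6.9  -0. ]
0.954 [-11.1   7.8  -0. ]
1.034 [-10.4   8.7  -0. ]
1.114 [-9.7  9.5 -0. ]
tcp [0.5592 0.1709 0.2685] t 13.0 F [-6.2  2.   0.5] q [0.1  0.43 1.49 0.   1.22 0.26]
rel key X,Y,Z mm [ -5.6 160.8 123.1]
```

View pics/u_wrist.png

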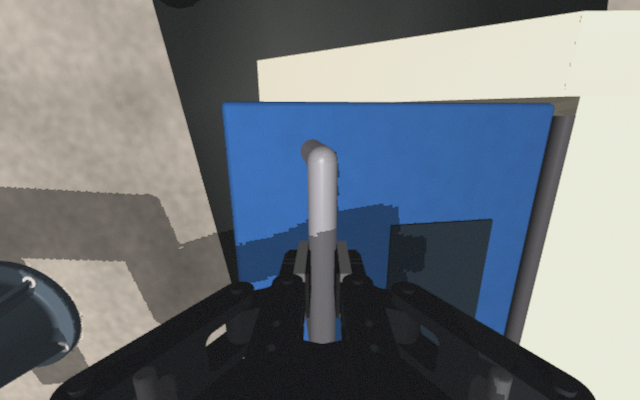

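```bash
python3 -m crank '[[0,-0.012,0.006,0,0],[0,-0.0115,0.007,0,0],[0,-0.011,0.008,0,0],[0,-0.007,0.006,0,0],[0,0,0,0,0]]'; python3 arc.py|head -3; python3 -m crank '[[0,0,0,0,0],[0,0,0,0,0]]'; python3 arc.py|head -3
```

```text
t: 13.6
tcp_pos: [0.5819, 0.1675, 0.3095]
tool_rot: [-0.533, -0.465, 0.54, -0.457]
force: [-14.1, 2.4, 2.4]
finger_gap: 0.136
angle est 1.066 resid mm [-2.7 -3.3  0.1] F [-14.1   2.4   2.4] gap 0.136 t 13.6
1.066 [-10.2   8.9  -0. ]
1.146 [-9.5  9.7 -0. ]
t: 13.8
tcp_pos: [0.5818, 0.1675, 0.3094]
tool_rot: [-0.533, -0.465, 0.539, -0.458]
force: [-13.7, 2.0, 0.7]
finger_gap: 0.137
angle est 1.066 resid mm [-2.7 -3.3  0.1] F [-13.7   2.    0.7] gap 0.137 t 13.8
1.066 [-10.2   8.9  -0. ]
1.146 [-9.5  9.7 -0. ]
```

```bash
cat > pang.py <<'E'
import sys
from h import *
for fn in sys.argv[1:]:
    d=dict(np.load(fn)); Tc=d.get("W"); Tc=np.linalg.inv(d["extrinsics"]) if Tc is None else Tc
    W=world(d,Tc); im=d["image"].astype(int)
    r=W-hinge
    m=(d["range_z"]>0)&(im[...,0]>im[...,2]+50)&(np.linalg.norm(r,axis=-1)<.26)&(abs(r@ey)<.17)
    p=W[m]; 
    if len(p)<50: print(fn,"few",len(p)); continue
    rng=np.random.default_rng(0); best=0
    for _ in range(300):
        a,b,c=p[rng.choice(len(p),3,False)]; nn=np.cross(b-a,c-a); nn/=np.linalg.norm(nn)+1e-12
        k=abs((p-a)@nn)<.004
        if k.sum()>best: best=k.sum(); K_=k
    p=p[K_]; nn=np.linalg.svd(p-p.mean(0),full_matrices=False)[2][2]
    # opening: normal n(a)= n rotated by a about ey
    A=np.arctan2(nn@ex,nn@ez); cand=[x for x in (A+t,A+t+np.pi,A+t-np.pi) if -.8<x<2]
    print(fn,len(p),"panel angle",np.round(cand,3),"ny",round(nn@ey,3))
E
python3 look.py v wrist scene top; python3 pang.py u_wrist.npz v_wrist.npz v_scene.npz v_top.npz
```

```text
tcp [0.5818 0.1675 0.3094] t 13.8 F [-13.7   2.    0.7] q [0.09 0.43 1.38 0.   1.35 0.24]
rel key X,Y,Z mm [ 17.3 160.8 164. ]
u_wrist.npz 44238 panel angle [0.767] ny 0.0
v_wrist.npz 36074 panel angle [1.035] ny -0.0
v_scene.npz 5808 panel angle [1.036] ny -0.0
v_top.npz 3280 panel angle [1.036] ny 0.0
```

View pics/v_scene.png

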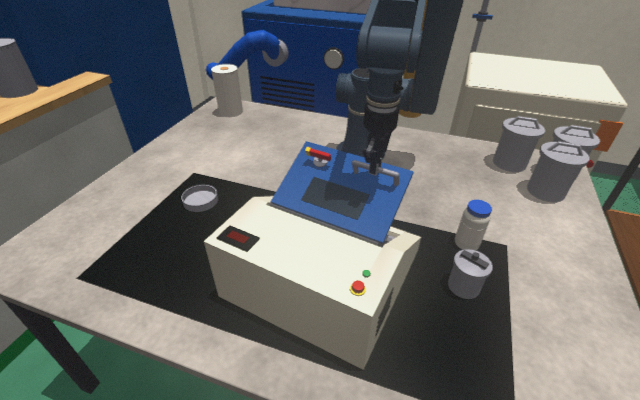

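```bash
python3 -m crank '[[0,-0.007,0.003,0,0],[0,-0.006,0.003,0,0],[0,0,0,0,0]]'; python3 look.py w scene top; python3 pang.py w_scene.npz w_top.npz
```

```text
t: 14.25
tcp_pos: [0.5917, 0.166, 0.322]
tool_rot: [-0.535, -0.462, 0.537, -0.46]
force: [-6.0, 1.0, -5.1]
finger_gap: 0.134
tcp [0.5917 0.166  0.322 ] t 14.25 F [-6.   1.  -5.1] q [0.09 0.43 1.34 0.   1.37 0.24]
rel key X,Y,Z mm [ 27.3 160.8 176.5]
w_scene.npz 6077 panel angle [1.126] ny -0.001
w_top.npz 3143 panel angle [1.125] ny -0.001
```

Guard at 1.126 rad. I'll release it and back straight up.

```bash
python3 -m crank '[[0.04,0,0,0,0],[0.04,0,0,0,0],[0.04,0,0,0,0],[0.04,0,0,0,0]]'; python3 look.py x wrist scene top; python3 pang.py x_scene.npz x_top.npz
```

```text
t: 14.75
tcp_pos: [0.5955, 0.1653, 0.3224]
tool_rot: [0.537, 0.46, -0.535, 0.462]
force: [-0.2, 0.1, 0.3]
finger_gap: 0.471
tcp [0.5955 0.1653 0.3224] t 14.75 F [-0.2  0.1  0.3] q [ 0.09  0.43  1.34 -0.    1.37  0.24]
rel key X,Y,Z mm [ 31.1 160.7 177. ]
x_scene.npz 6006 panel angle [1.127] ny -0.0
x_top.npz 3102 panel angle [1.127] ny 0.0
```

View pics/x_wrist.png

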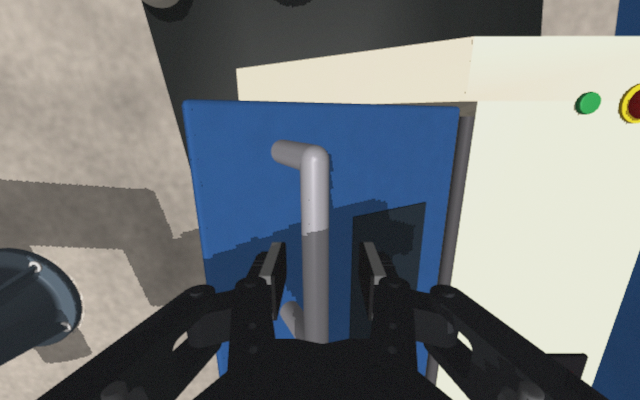

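The wrist picture shows the fingers clear on both sides of the bar (at 315,250). Next I retreat upwards.

```bash
python3 -m crank '[[0.04,-0.03,0,0,0],[0.04,-0.04,0,0,0],[0.04,-0.04,0,0,0],[0.04,0,0,0,0],[0.04,0,0,0,0]]'; python3 look.py y wrist scene top; python3 pang.py y_scene.npz y_top.npz
python3 - <<'E'
from h import *
# key angle in opened frame, and bystander drift
a=1.127; Rr=R.from_rotvec(a*ey); hk=lambda v:hinge+Rr.apply(v-hinge)
k2=hk(key); s2=Rr.apply(sl)
for fn in("y_scene.npz","y_top.npz","y_wrist.npz"):
    d=dict(np.load(fn));Tc=d.get("W");Tc=np.linalg.inv(d["extrinsics"]) if Tc is None else Tc
    W=world(d,Tc);im=d["image"].astype(int);ok=(d["range_z"]>0)&(np.linalg.norm(W-k2,axis=-1)<.06)
    red=ok&(im[...,2]>100)&(im[...,1]<70)&(im[...,0]<80);yel=ok&(im[...,2]>120)&(im[...,1]>90)&(im[...,0]<90)
    if red.sum()>3 and yel.sum()>1:
        v=np.median(W[yel],0)-np.median(W[red],0);print(fn,"key theta",np.arctan2(-v@ey,v@s2),red.sum(),yel.sum())
a,b=np.load("top0.npz")["image"].astype(int),np.load("y_top.npz")["image"].astype(int)
for nm,(u,v) in dict(jar=(177,187),bottle=(172,242),sieve=(449,202)).items():
    A=a[v-22:v+22,u-22:u+22].mean(-1);B=b[v-22:v+22,u-22:u+22].mean(-1);print(nm,cv2.phaseCorrelate(A,B),abs(A-B).mean())
E
```

```text
t: 15.4
tcp_pos: [0.5948, 0.1656, 0.432]
tool_rot: [0.537, 0.46, -0.535, 0.462]
force: [-0.5, -1.1, 0.3]
finger_gap: 0.469
tcp [0.5948 0.1656 0.432 ] t 15.4 F [-0.5 -1.1  0.3] q [ 0.09  0.36  1.16 -0.    1.62  0.24]
rel key X,Y,Z mm [ 30.4 160.8 286.6]
y_scene.npz 6239 panel angle [1.126] ny 0.0
y_top.npz 3288 panel angle [1.126] ny 0.001
y_scene.npz key theta 1.5709526643435903 70 19
y_top.npz key theta 1.575236823870949 140 38
jar ((0.3074722540764796, 0.3439595888778513), 0.8315519777834889) 22.812155647382916
bottle ((0.4725871640421957, 0.4608572191465399), 0.9905976329093219) 8.124483471074381
sieve ((0.47801224155315936, 0.4773226901113681), 1.0014847159693017) 7.512396694214876
```

View pics/y_scene.png

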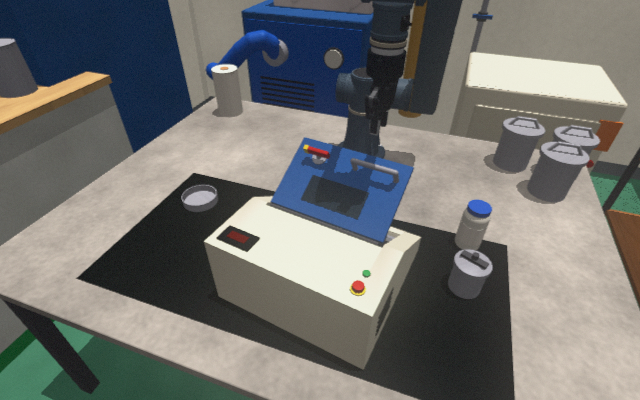

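The scene picture shows the guard standing open (panel centre about 340,190). The key's red bar is parallel to the hinge at (318,153), the gripper is clear at (378,120), and the jar, bottle and sieve are where they started.

```bash
python3 -c "
from station import manip
print(manip.sign_off())"
```

```text
the job is handed in; nothing more can be done
None
```

The key is turned its full quarter turn and the guard stands open at about 1.13 rad. I handed the job in at about 15.5 s of the 48 s.

**What I did:** I pushed the key round to its stop with the closed fingertips. The first push jammed at about 1.2 rad, so I backed off, turned the tool 90° and finished the turn from in front. Then I gripped the handle, swung the guard up along its arc, let go and backed straight up about 110 mm.

**Last checks before hand-in:**
- **Guard:** both the scene and top cameras gave 1.126 rad after I let go, the same as just before release to within 0.001 rad.
- **Key:** it measured 1.57 rad from both cameras with the guard open.
- **Robot:** the force reading was about 1 N, which is noise level, and the pictures show the gripper clear of the handle.
- **Jar, bottle and sieve:** each showed less than 0.5 pixel of movement in the top view. The jar's image patch had changed more than the others (mean brightness difference 23, against about 8). That is probably shading or the arm's shadow, but I didn't confirm it. It looked upright and in place in the scene picture.

**One disagreement:** the angle worked out from the gripper's position read about 0.03 rad higher than the camera fit (1.066 against 1.036 rad) near the end of the swing. I went by the cameras, as all three agreed.

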